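# Load a tray into the warming cabinet over its drop-down door

## Robot

A 6-joint arm with a two-finger parallel gripper is mounted at the origin on a cart in front of the work surface, level with it; the furniture and walls round the work are solid. World frame = base frame: x ahead of the robot, y to its left, z up, the work surface at z = 0. Lengths are in mm, angles in rad, forces in N, time in s.
With the tool pointing down it reaches from about 250 to 775 mm from the base axis. Payload 8.9 kg.
Tool frame: the origin (TCP) lies at the centre of the arm's flange, where the gripper is bolted on; the fingertips stand 173 mm ahead of it and the grasp point (between the pads) lies 155 mm ahead of it; z points along the fingers, y is the line along which they close (so a half turn about z gives the same grasp; the last joint's range is limited). The gripper opens to 85 mm and grips with 20 to 120 N. Pads are 22 mm wide; open, the fingers measure 114 mm over their backs; the gripper's body (76 mm by 85 mm) begins 54 mm behind the grasp point. The pads swing forward as they close: fully open they stand 13 mm farther back than shut.
Start: joints at [0.99, 0.291, -0.153, 1.127, 0, 1.431], TCP at [224.467, 474.593, 404.705] pointing down, gripper open.
Joint ranges: [-2.52, 2.52], [-0.91, 1.74], [-1.3, 1.37], [-1.96, 2.02], [-1.52, 1.47], [-3.14, 3.14]. Speed limits (rad/s): [2.22, 2.22, 2.79, 3.14, 3.14, 3.14].

## Interface

Orientations are given as a rotation vector (axis times angle).
In Python, from plant import manip gives the robot as it stands.
- The arm moves only by the tool carry_out, never from a script. Its argument "targets" is a list of rows, each a list of 7 numbers: the turn, a rotation vector about the tool's x, y, z in degrees, then the shift along the tool's x, y, z in m, then the finger opening in m, from 0 to 0.0854. A call has 1 to 8 rows; each row is the pose to reach, as a shift and turn from the pose commanded when the call began, along the tool's axes at that moment; what a row does not reach only later rows make up. A row lasts 1/10 s, in which the tool goes at most 50 mm and 8.59 degrees, less where a joint would pass 70% of its speed; a pose out of reach is approached as far as the arm can. A call with a gripper value outside its range is refused whole. The fingers move at their own pace and stop on an object; "grip_force" is the grip in N (left out, the last holds). Time passes only in rows, so rows that repeat a pose let the fingers close. It gives the time, the measured TCP pose, the force, the opening and the grip force at its end, in the units of the state.
- manip.state(): the state, without advancing time (a new reading comes with each control period).
- manip.capture(name): name is "side" or "top"; returns the picture (384x512x3 uint8, red, green, blue); there is no depth.
- manip.calibration(name): a dict with "camera_matrix" (3x3 intrinsics, pixels), "position" and "orientation" of the camera in the world. Camera axes: x right, y up, looking along -z (the intrinsics and any distortion apply to the point x, -y, -z); pixel columns grow to the right and rows downward; lengths in mm; the calibration is good to about 2 mm. A picture is of the moment at which its call begins. calibration takes no time and is no camera call.
- manip.finish_job(): hands the job in; it is judged then, once.
Trained networks look in the newest picture that a camera, given by its name, has taken for a name from the list of things; names that differ only in an ending like _2 or _b are one class to them, and where a whole thing is asked for, a point or a joint stands for the part that bears it (a point fixed in the world has none). Each returns a list of dicts, best first, with "score" (0 to 1); they miss things now and then, are a little off and sometimes report something else, mostly with a low value. They report only what shows in the picture. A call takes as long as a camera call.
- manip.find_in(camera, target): "at" ([row, column] in pixels, amid what is visible of it).
- manip.place_of(camera, target): "at" ([row, column] in pixels: a listed point, or the origin of a listed thing).
The state is a dict: "clock": time; "qpos": joint angles; "joint_vel": joint speeds; "joint_torque": joint torques, N m; "position": TCP position; "tool_rot": TCP orientation; "ft_force": force on the tool from outside, world axes, zero at the start; "ft_torque": the same for the moment, N m; "grip_width": finger opening in mm; "grip_force": force on a finger pad.
Only numpy, scipy, OpenCV 4.12 (cv2) and the standard library are available. Lean on these libraries where they do the work, as an engineer would, in place of code of your own. Each camera call takes 0.05 s, during which the arm holds its last target. There are 200 camera calls.

## Task

Put the varnish jar in to warm: pull the green cabinet's drop-down door open by the grip lip along its top until it lies flat, raise only the front end of the tray onto it, then push the tray from behind, with the jar standing on it, over the step and into the cabinet until it rests squarely against the back wall. The tray's back end must never be lifted clear; keep the jar upright on the tray, do not ram the tray into the cabinet, and leave the door open and the other things on the bench where they are.

Things in the scene. Friction and masses are not known exactly. Their poses are not given: they have to be found in the camera images.
- cabinet: Green box-shaped bench cabinet, fixed, 154 deep x 164 wide x 122 high (mm). Origin: bench level, middle of its front face; +x runs into the chamber (away from the robot), y across the opening, z up. Chamber: floor 12 mm above the bench, 140 mm wide, ceiling at 110 mm, back wall (the stop) 142 mm in from the front face. The door closes the front.
- door (a joint): Drop-down door, hinged along its foot at the cabinet's front face. 0 = shut (upright), 1.57 = open, lying flat towards the robot as a loading shelf. Starts shut or up to 0.1 rad ajar. Damped hinge: past about 0.5 rad it sinks open by itself in some 2 s. Panel 12 mm thick, 164 wide, reaching 132 mm from the hinge to the lip's end.
- door_lip (a point): Middle of the grip lip on the door's upper edge: 90 mm wide, 12 mm thick (cabinet x), black bead along its top. Door shut: this point is 132 mm above the bench, the lip's top 148 mm, the cabinet's flat roof 122 mm, so fingers can come down behind the lip (over the roof) and pull. Axes parallel to the cabinet's when shut.
- door_hinge (a point): Middle of the door's hinge line, which runs along cabinet y in the plane of the front face, 16 mm above the bench. With the door lying flat its upper (inner) face is 16 mm above the bench: a 16 mm step up from the bench, 132 mm in front of the cabinet, then a 4 mm step down to the chamber floor.
- tray_bar (a point): Middle of the black round lifting bar over the front end of the loose aluminium tray (0.35 kg): 10 mm thick, 90 mm long along y, on end posts, 60 mm above the tray's underside, 20 mm behind its front edge. Tray: 140 long (+x = front) x 104 wide, floor 4 mm, walls 20 mm high. Tray axes; at the start within 0.15 rad of the cabinet's.
- tray_back (a point): Middle of the outside of the tray's flat back wall, 14 mm above its underside (the wall is 28 mm high, 104 mm wide): the face to push. The tray's axes.
- tray_front (a point): Middle of the tray's front end at its underside, 140 mm in front of the back wall's outer face. With the jar aboard the tray balances about 80 mm behind this end: with less than that over the door it leans on the door's edge, with more it lies flat on the door. The tray's axes.
- jar_mid (a point): Centre of the glass varnish jar (68 mm diameter, 79 high, 0.25 kg nominal) that stands loose on the tray's floor behind the bar, in the rear half of the tray; this point is 40 mm above its underside. z is its upright axis.
- bottle_2: Grey bottle, 58 mm diameter, 150 high, standing on the bench to the right; origin at its underside. Bystander.
- jar_1: Glass jar of another varnish, 68 mm diameter, 79 high, standing on the bench to the right, not on the tray; origin at its underside. Bystander.
- bottle_3: Tall grey bottle with a black cap, 68 mm diameter, 200 high, at the right; origin at its underside. Bystander.
- gouge_4: Carving gouge, 230 mm long, lying to the left; origin under its middle. Bystander.
- steel_square: Small steel try square, 75 x 100 x 12 mm, lying to the left of the cabinet; origin under its middle. Bystander.

How it is judged (in metres and radians):
On the way, in this order (a step that is already met when the one before it is completed fails the run):
1. the door is swung right down while the tray still stands on the bench (value of joint door above 1.45 rad and x of tray_front in the frame of cabinet below -0.135 m), for 0.2 s.
2. the tray's front end is over the open door (value of joint door above 1.45 rad and x of tray_front in the frame of cabinet above -0.1 m), for 0.2 s.
At the end, for the whole second after the job is handed in: The door lies open (over 1.45 rad); the tray lies flat on the chamber floor, its front end within 5 mm of the back wall and squared to the cabinet within 0.06 rad; the jar stands upright (within 0.08 rad) on the tray's floor; tray and jar are at rest (value of joint door above 1.45 rad and x of tray_front in the frame of cabinet above 0.137 m and z of tray_front in the frame of cabinet below 0.017 m and z of tray_back in the frame of cabinet below 0.031 m and angle between the x axis of tray_front and the x axis of cabinet, either way round below 0.06 rad and angle between jar_mid's own z axis and vertical below 0.08 rad and z of jar_mid in the frame of tray_front between 0.035 and 0.055 m and linear speed of each of tray, varnish_jar below 0.01 m/s); the robot touches nothing.
It fails at once if the jar tips (over 0.45 rad) (angle between jar_mid's own z axis and vertical above 0.45 rad).
It fails at once if the tray's back end is lifted clear (middle of the back wall over 50 mm above the bench; it is 14 mm on the bench and 30 mm on the door) (height (world z) of tray_back above 0.05 m).
It fails at once if the tray is rammed against the cabinet or its door (over 110 N) (contact force between tray and cabinet above 110 N).
It fails at once if a bystander is moved more than 20 mm (distance of any of bottle_2, jar_1, bottle_3, gouge_4, steel_square from where it was at the start of the episode above 0.02 m).
It also fails if it takes over 72 s, if anything falls off the work surface, if the arm or the gripper's body presses on something with over 40 N, if the wrist force passes 120 N, or if a joint passes its speed limit or range.

## Working session

There is one attempt and no reset: what is moved stays moved. The work goes in short steps, Python scripts to look and compute and a tool call to move; the robot and the scene stay as the last step left them, time stands still between calls to the robot, and variables do not carry over. Pictures are saved under pics/ and viewed, at most 10 in all, crops included, and the job is handed in when it is done.

Besides the shell and the picture viewer there is one more tool, called after "Request:" as a command line: name --pt "numbers of a row" for each row, then --argument value for the rest. carry_out: Moves the arm, as the interface text tells. Its arguments: {"type":"object","properties":{"targets":{"type":"array"},"grip_force":{"type":"number"}},"required":["targets"]}

```bash
ls; mkdir -p pics
python3 - <<'E'
from plant import manip
import cv2,numpy as np
s=manip.state();print({k:s[k] for k in('clock','position','tool_rot','ft_force','grip_width')})
ims=[]
for c in('side','top'):
    im=manip.capture(c);ims.append(im)
    k=manip.calibration(c);print(c,k)
    for t in('door_lip','door_hinge','tray_bar','tray_back','tray_front','jar_mid','cabinet','bottle_2','jar_1','steel_square','gouge_4'):
        print(t,[(np.round(d['at'],1).tolist(),round(d['score'],2)) for d in manip.place_of(c,t)[:3]])
cv2.imwrite('pics/a.png',cv2.resize(np.vstack(ims)[:,:,::-1],None,fx=.78,fy=.78))
E
```

```text
pics
{'clock': 0.0, 'position': array([224.37159386, 474.4114322 , 404.13119518]), 'tool_rot': array([-6.88322362e-01, -3.06480536e+00,  1.92353415e-03]), 'ft_force': array([0.20463179, 0.15849098, 0.02921758]), 'grip_width': 85.43914253835428}
side {'camera_matrix': array([[373.38079409,   0.        , 252.83349932],
       [  0.        , 373.38079409, 189.52275646],
       [  0.        ,   0.        ,   1.        ]]), 'position': array([501.63754395, 722.70022847, 779.50093302]), 'orientation': array([ 0.04626935, -1.24555056, -2.78624287])}
door_lip [([192.0, 212.0], 0.95), ([229.9, 315.4], 0.35)]
door_hinge [([223.2, 207.8], 0.97)]
tray_bar [([160.7, 287.2], 0.6), ([219.5, 272.9], 0.56)]
tray_back [([229.7, 315.2], 0.9)]
tray_front [([230.2, 265.1], 0.59)]
jar_mid [([225.0, 300.6], 0.97)]
cabinet [([222.5, 211.8], 0.74), ([144.2, 286.1], 0.68)]
bottle_2 [([167.0, 245.4], 0.87), ([145.4, 287.0], 0.73)]
jar_1 [([160.9, 283.0], 0.63)]
steel_square [([318.5, 242.6], 0.58), ([143.8, 289.1], 0.2)]
gouge_4 [([340.9, 174.5], 0.68)]
top {'camera_matrix': array([[461.98209291,   0.        , 255.62993802],
       [  0.        , 461.98209291, 198.82941893],
       [  0.        ,   0.        ,   1.        ]]), 'position': array([ 457.53415638,   -5.94117224, 1635.30661202]), 'orientation': array([ 0.05070474, -0.0502668 , -1.5667302 ])}
door_lip [([160.0, 248.4], 0.68)]
door_hinge [([162.4, 251.8], 0.52)]
tray_bar [([214.7, 246.6], 0.98)]
tray_back [([250.0, 244.5], 0.62)]
tray_front [([207.6, 245.5], 0.73), ([184.1, 327.2], 0.22)]
jar_mid [([233.6, 244.1], 0.5)]
cabinet [([165.2, 252.4], 0.59)]
bottle_2 [([222.9, 366.4], 0.92), ([186.7, 324.4], 0.72)]
jar_1 [([217.1, 337.8], 0.63)]
steel_square [([197.7, 173.4], 0.44)]
gouge_4 [([161.8, 157.6], 0.8), ([206.2, 249.0], 0.73), ([223.6, 364.4], 0.33)]
```

View pics/a.png

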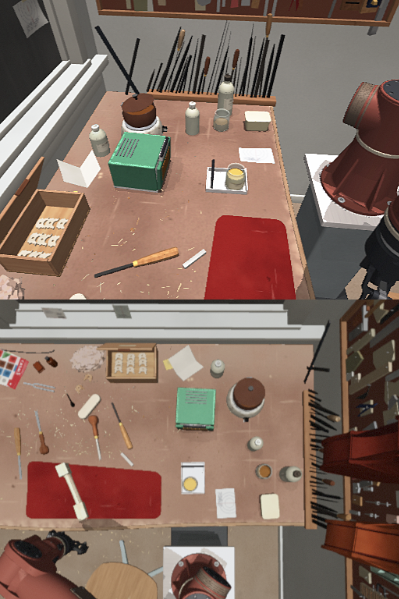

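```bash
cat > h.py <<'E'
from plant import manip
import numpy as np
from scipy.spatial.transform import Rotation as R
from scipy.optimize import least_squares
def cam(c):
    k=manip.calibration(c);return k['camera_matrix'],np.array(k['position']),R.from_rotvec(k['orientation'])
C={c:cam(c) for c in('side','top')}
def proj(c,p):
    K,o,r=C[c];v=r.inv().apply(np.atleast_2d(p)-o);v=v*[1,-1,-1];u=v@K.T;return (u[:,:2]/u[:,2:])[:,::-1]  # row,col
def ray(c,at):
    K,o,r=C[c];v=np.linalg.solve(K,[at[1],at[0],1])*[1,-1,-1];return o,r.apply(v)
def atz(c,at,z):
    o,d=ray(c,at);return o+d*(z-o[2])/d[2]
def tri(a,b):
    f=lambda p:np.r_[(proj('side',p)[0]-a),(proj('top',p)[0]-b)]
    s=least_squares(f,[500,0,50]);return s.x,np.abs(s.fun).max()
def see(c,t,cap=False):
    if cap: manip.capture(c)
    d=manip.place_of(c,t);return (np.array(d[0]['at']),d[0]['score']) if d else (None,0)
E
python3 - <<'E'
from h import *
np.set_printoptions(precision=1,suppress=True)
O={'lip':((192,212),(160,248.4),132),'hinge':((223.2,207.8),(162.4,251.8),16),'bar':((219.5,272.9),(214.7,246.6),60),'back':((229.7,315.2),(250,244.5),14),'front':((230.2,265.1),(207.6,245.5),0),'jar':((225,300.6),(233.6,244.1),44),'cab':((222.5,211.8),(165.2,252.4),0),'b2':((167,245.4),(222.9,366.4),0),'j1':((160.9,283),(217.1,337.8),0)}
for n,(a,b,z) in O.items(): print(n,atz('side',a,z),atz('top',b,z),*tri(a,b))
E
```

```text
lip [667.5  22.8 132. ] [681.8  18.8 132. ] [674.   17.9 127.7] 2.5710512035259967
hinge [686.3  26.1  16. ] [690.6   8.7  16. ] [691.9   8.7  -3. ] 0.4239388428552786
bar [506.5  35.5  60. ] [504.7  25.3  60. ] [506.   25.5  49.5] 0.2965047794005784
back [389.   18.2  14. ] [382.8  32.9  14. ] [388.3  32.   28.8] 1.4092412872736304
front [526.4  21.5   0. ] [531.6  30.5   0. ] [528.   30.3   9.9] 0.888594386676516
jar [431.8  32.9  44. ] [440.2  33.9  44. ] [435.1  34.2  45.6] 1.5015003745222089
cab [679.3   7.6   0. ] [682.9   6.6   0. ] [681.    6.4  -1.3] 0.5849658239913822
b2 [ 611.8 -254.6    0. ] [ 478.9 -397.2    0. ] [ 554.5 -433.2 -146.6] 19.454385180732885
j1 [ 487.4 -301.4    0. ] [ 499.1 -296.2    0. ] [ 493.  -295.1    5.1] 1.688886371035693
```

The scene shows the green cabinet (side approx. 180,207), and the tray with bar and jar (side approx. 293,230). Next, a zoom to get edges and yaws.

Run:
```python
from h import *
import cv2
a=manip.capture('side')[160:260,130:330];b=manip.capture('top')[105:265,215:295]
cv2.imwrite('pics/b.png',cv2.resize(a,None,fx=4,fy=4,interpolation=2)[:,:,::-1])
cv2.imwrite('pics/c.png',cv2.rotate(cv2.resize(b,None,fx=5,fy=5,interpolation=2),cv2.ROTATE_90_CLOCKWISE)[:,:,::-1])
```

```text
(no output)
```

View pics/b.png

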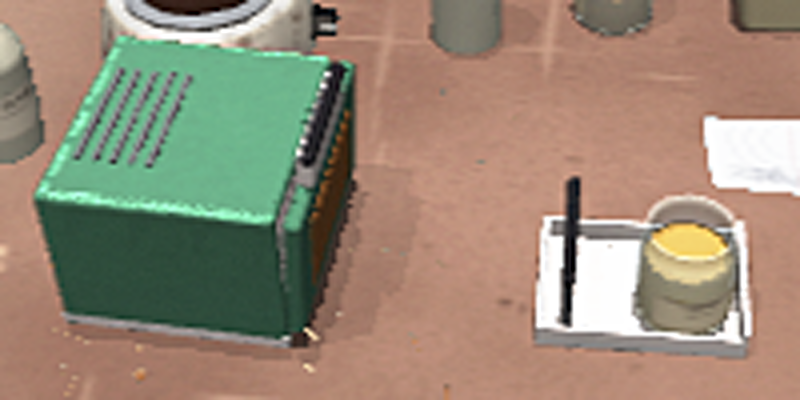

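View pics/c.png

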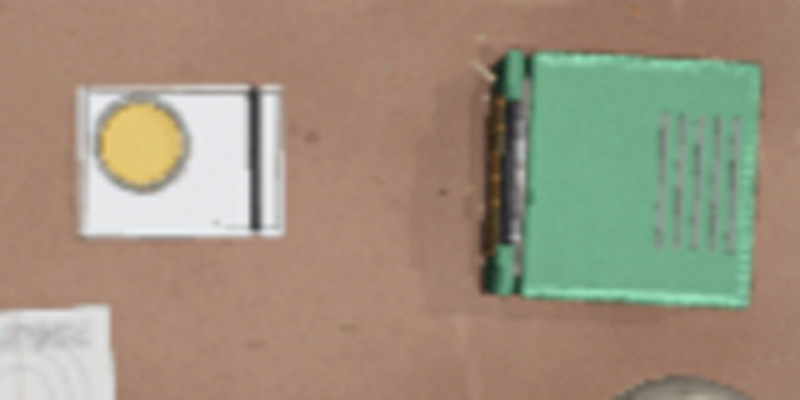

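```bash
cat > fit.py <<'E'
from h import *
np.set_printoptions(precision=2,suppress=True)
T=lambda X,Y:('top',((799-X)/5+105,Y/5+215)); S=lambda X,Y:('side',(Y/4+160,X/4+130))
def fit(pts,x0):
    def f(q):
        out=[]
        for (c,at),p in pts:
            w=R.from_euler('z',q[2]).apply(p)+[q[0],q[1],0]; out.append((proj(c,w)[0]-at)*(1.2 if c=='side' else 1))
        return np.ravel(out)
    s=least_squares(f,x0);print(s.x,'res',s.fun.reshape(-1,2).tolist() and np.round(s.fun.reshape(-1,2),1).tolist());return s.x
cab=fit([(T(533,52),(0,82,122)),(T(524,297),(0,-82,122)),(T(762,64),(154,82,122)),(T(750,306),(154,-82,122)),(S(120,40),(154,-82,122)),(S(40,195),(154,82,122)),(S(275,222),(0,82,122)),(S(68,322),(154,82,0))],[680,10,0])
# tray origin: front end underside
tr=fit([(T(79,88),(-140,52,28)),(T(82,237),(-140,-52,28)),(T(283,86),(0,52,20)),(T(284,236),(0,-52,20)),(S(536,345),(0,52,0)),(S(747,355),(-140,52,0)),(S(544,218),(0,-52,20)),(T(255,88),(-20,45,60)),(T(257,232),(-20,-45,60)),(S(573,180),(-20,-45,60)),(S(567,325),(-20,45,60))],[520,30,0])
jar=[atz('top',T(142,144)[1],79+4), atz('side',S(690,240)[1],79+4)]
print('jar top',jar)
Rc=R.from_euler('z',cab[2]).inv()
print('lip black bead z148 in cab:',*[Rc.apply(atz(*T(*p),148)-[cab[0],cab[1],0]) for p in((515,100),(507,245))])
print('bead side',*[Rc.apply(atz(*S(*p),148)-[cab[0],cab[1],0]) for p in((336,70),(307,162))])
print('tray in cab',Rc.apply([tr[0]-cab[0],tr[1]-cab[1],0]),tr[2]-cab[2])
E
python3 fit.py
```

```text
[683.6   15.71  -0.04] res [[0.7, -0.8], [1.0, -0.2], [0.5, -1.1], [0.2, -0.1], [-2.5, -0.6], [-0.1, -1.7], [-0.7, 0.5], [0.2, 0.5]]
[527.36  31.57   0.05] res [[0.5, -1.0], [-0.2, -0.7], [1.0, -2.0], [-0.1, -2.3], [1.6, 0.0], [1.3, -0.0], [-0.1, -1.0], [0.7, -0.8], [-0.1, -3.2], [1.6, -0.5], [-12.5, 0.9]]
jar top [array([431.26,  33.85,  83.  ]), array([430.66,  51.45,  83.  ])]
lip black bead z148 in cab: [-11.98  45.81 148.  ] [-13.2  -48.36 148.  ]
bead side [-14.25 -32.63 148.  ] [-15.02  55.79 148.  ]
tray in cab [-156.74    9.73    0.  ] 0.08493797913964907
```

```bash
sed -i 's/,(S(567,325),(-20,45,60))\]/]/; s/S(690,240)/S(691,224)/' fit.py; python3 fit.py
```

```text
[683.6   15.71  -0.04] res [[0.7, -0.8], [1.0, -0.2], [0.5, -1.1], [0.2, -0.1], [-2.5, -0.6], [-0.1, -1.7], [-0.7, 0.5], [0.2, 0.5]]
[527.33  26.02   0.03] res [[0.2, -0.1], [0.1, 0.2], [0.7, -0.4], [0.2, -0.7], [-0.4, -0.2], [0.2, -0.4], [-1.8, -0.4], [0.4, 0.8], [0.2, -1.7], [0.1, -0.0]]
jar top [array([431.26,  33.85,  83.  ]), array([429.94,  37.05,  83.  ])]
lip black bead z148 in cab: [-11.98  45.81 148.  ] [-13.2  -48.36 148.  ]
bead side [-14.25 -32.63 148.  ] [-15.02  55.79 148.  ]
tray in cab [-156.56    4.19    0.  ] 0.06726935690615479
```

```bash
cat >> h.py <<'E'
CAB=np.array([683.6,15.2,0]);CY=-0.04
Rz=R.from_euler('z',CY)
def w(p): return Rz.apply(p)+CAB          # cabinet -> world
def c(p): return Rz.inv().apply(np.array(p)-CAB)
def ori(yaw=CY,tilt=0,flip=1):
    # tool z down, tilt (rad) forward; tool y along flip*world y
    z=np.array([np.sin(tilt),0,-np.cos(tilt)]);y=np.array([0,flip,0]);x=np.cross(y,z)
    return R.from_euler('z',yaw)*R.from_matrix(np.c_[x,y,z])
def row(p,o):
    s=manip.state();r0=R.from_rotvec(s['tool_rot'])
    print(np.round((r0.inv()*o).as_rotvec(degrees=True),1).tolist(),np.round(r0.inv().apply(np.array(p)-s['position'])/1000,4).tolist())
def tcp(tip,o,L=173): return np.array(tip)-L*o.apply([0,0,1])
def st():
    s=manip.state();r=R.from_rotvec(s['tool_rot']);print('t',s['clock'],'tcp',s['position'].round(1),'tip cab',c(s['position']+173*r.apply([0,0,1])).round(1),'F',s['ft_force'].round(1),'w',round(s['grip_width'],1),'q',np.round(s['qpos'],2))
E
python3 - <<'E'
from h import *
print(R.from_rotvec(manip.state()['tool_rot']).as_matrix().round(2))
for f in(1,-1):
    o=ori(flip=f)
    row(tcp(w([15,0,170]),o),o)
    row(tcp(w([15,0,131]),o),o)
st()
E
```

```text
[[-0.9   0.43 -0.  ]
 [ 0.43  0.9  -0.  ]
 [-0.   -0.   -1.  ]]
[-0.0, 0.0, -23.0] [-0.6253, -0.2131, 0.0617]
[-0.0, 0.0, -23.0] [-0.6253, -0.2131, 0.1007]
[0.0, 0.0, 157.0] [-0.6253, -0.2131, 0.0617]
[0.0, 0.0, 157.0] [-0.6253, -0.2131, 0.1007]
t 1.3 tcp [224.5 474.6 404.7] tip cab [-477.1  440.7  231.7] F [ 0.2 -0.9 -1. ] w 85.7 q [ 0.99  0.29 -0.15  1.13 -0.    1.43]
```

Request:
carry_out --pt "0 0 -23 -0.625 -0.213 0.03 0" --pt "0 0 -23 -0.625 -0.213 0.03 0" --pt "0 0 -23 -0.625 -0.213 0.03 0" --pt "0 0 -23 -0.625 -0.213 0.03 0" --pt "0 0 -23 -0.625 -0.213 0.03 0" --pt "0 0 -23 -0.625 -0.213 0.03 0" --pt "0 0 -23 -0.625 -0.213 0.03 0" --pt "0 0 -23 -0.625 -0.213 0.03 0"

```text
clock: 2.1
position: [502.3, 205.0, 387.3]
tool_rot: [0.064, 3.14, 0.0]
ft_force: [-0.1, 1.7, -0.1]
grip_width: 0.3
grip_force: 0.0
```

Run:
```python
from h import *
o=ori();row(tcp(w([15,0,170]),o),o);st()
```

```text
[0.0, 0.0, -0.0] [-0.2038, -0.1823, 0.0444]
t 2.1 tcp [502.3 205.  387.3] tip cab [-188.7  182.4  214.3] F [-0.1  1.7 -0.1] w 0.3 q [ 0.25  0.33 -0.14  1.1   0.    0.29]
```

Request:
carry_out --pt "0 0 0 -0.204 -0.182 0.02 0" --pt "0 0 0 -0.204 -0.182 0.02 0" --pt "0 0 0 -0.204 -0.182 0.02 0" --pt "0 0 0 -0.204 -0.182 0.02 0" --pt "0 0 0 -0.204 -0.182 0.02 0" --pt "0 0 0 -0.204 -0.182 0.02 0" --pt "0 0 0 -0.204 -0.182 0.044 0" --pt "0 0 0 -0.204 -0.182 0.044 0"

```text
clock: 2.9
position: [697.0, 15.8, 339.7]
tool_rot: [-0.065, -3.136, -0.001]
ft_force: [0.5, -0.2, -0.2]
grip_width: 0.5
grip_force: 0.0
```

Run:
```python
from h import *
import cv2
st()
a=manip.capture('side')[130:260,130:330]
cv2.imwrite('pics/d.png',cv2.resize(a,None,fx=4,fy=4,interpolation=2)[:,:,::-1])
s=manip.state();r=R.from_rotvec(s['tool_rot']);print((proj('side',s['position']+173*r.apply([0,0,1]))[0]-[130,130])*4)
o=ori();row(tcp(w([15,0,131]),o),o)
```

```text
t 2.9 tcp [697.   15.8 339.7] tip cab [ 12.4   1.2 166.7] F [ 0.5 -0.2 -0.2] w 0.5 q [-0.08  0.67  0.28  1.19  0.   -0.04]
[195.41629298 281.07714657]
[0.0, -0.2, -0.0] [-0.0019, -0.0018, 0.0375]
```

View pics/d.png

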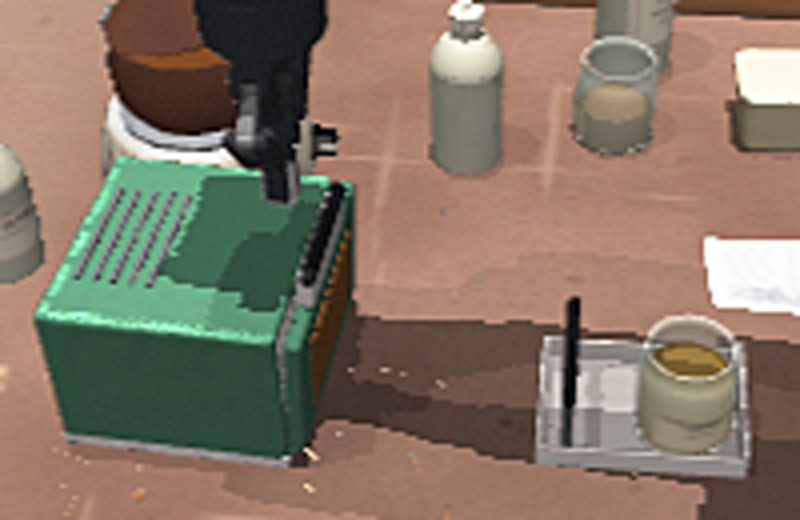

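The tip (280,195) is over the roof behind the lip (320,240). Descend and pull.

Request:
carry_out --pt "0 0 0 -0.002 -0.001 0.02 0" --pt "0 0 0 -0.002 -0.001 0.036 0" --pt "0 0 0 -0.002 -0.001 0.036 0" --pt "0 0 0 0.006 -0.001 0.036 0" --pt "0 0 0 0.014 -0.001 0.036 0" --pt "0 0 0 0.022 -0.001 0.036 0" --pt "0 0 0 0.03 -0.001 0.036 0" --pt "0 0 0 0.038 -0.001 0.038 0"

```text
clock: 3.75
position: [658.8, 17.2, 306.1]
tool_rot: [0.063, 3.14, -0.0]
ft_force: [-0.0, -0.9, -0.4]
grip_width: 0.1
grip_force: 0.2
```

Run:
```python
from h import *
st()
```

```text
t 3.75 tcp [658.8  17.2 306.1] tip cab [-24.6   1.  133.1] F [-0.  -0.9 -0.4] w 0.1 q [-0.08  0.61  0.08  1.05  0.   -0.04]
```

Run:
```python
from h import *
for cm in('side','top'): print(see(cm,'door_lip',True))
import cv2
a=manip.capture('side')[130:260,130:330]
cv2.imwrite('pics/e.png',cv2.resize(a,None,fx=4,fy=4,interpolation=2)[:,:,::-1])
for th in(.06,.2,.3):print(th,*[proj(cm,w([-116*np.sin(th)-6,0,16+116*np.cos(th)]))[0] for cm in C])
```

```text
(array([196.5, 220.3]), 0.95)
(None, 0)
0.06 [190.13912365 211.28383103] [163.39794039 249.32444509]
0.2 [191.33691611 217.4257271 ] [168.35515574 249.11573738]
0.3 [192.57290608 221.74036039] [171.8646608 248.9763843]
```

View pics/e.png

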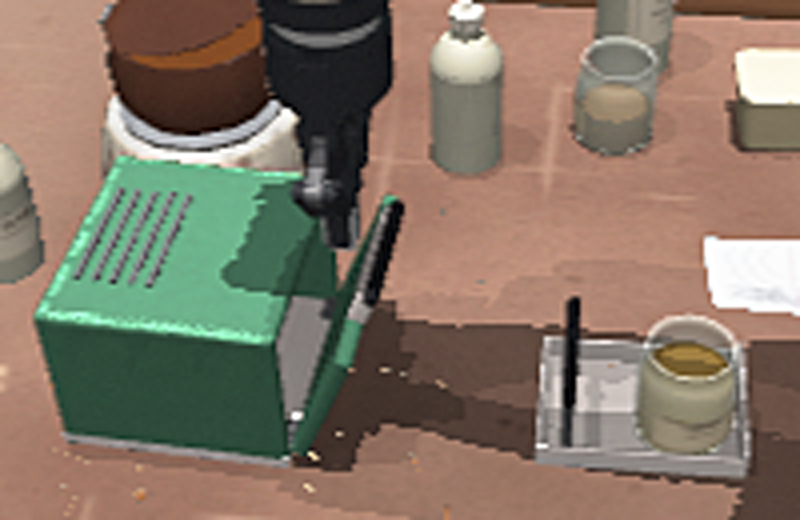

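Door is about 0.3 rad open (lip at 385,250), finger inside it. Keep pulling, slightly downward.

Request:
carry_out --pt "0 0 0 0.008 0 0.003 0" --pt "0 0 0 0.016 0 0.006 0" --pt "0 0 0 0.024 0 0.01 0" --pt "0 0 0 0.032 0 0.014 0" --pt "0 0 0 0.04 0 0.018 0" --pt "0 0 0 0.048 0 0.022 0" --pt "0 0 0 0.054 0 0.024 0" --pt "0 0 0 0.058 0 0.026 0"

```text
clock: 4.8
position: [601.2, 19.5, 279.1]
tool_rot: [-0.063, -3.141, 0.0]
ft_force: [-0.0, 0.5, -0.2]
grip_width: -0.3
grip_force: 0.0
```

Run:
```python
from h import *
st()
# bar grasp plan: tool y along tray x (closing along x) ; tray yaw .03
ty=0.03
bar=R.from_euler('z',ty).apply([-20,0,60])+[527.3,26,0]
print('bar',bar,'cab',c(bar))
for f in(np.pi/2,-np.pi/2):
    o=ori(yaw=ty+f)
    row(tcp(bar+[0,0,60],o,155),o); row(tcp(bar,o,155),o)
```

```text
t 4.8 tcp [601.2  19.5 279.1] tip cab [-82.5   1.  106.1] F [-0.   0.5 -0.2] w -0.3 q [-0.09  0.53 -0.13  0.91 -0.   -0.05]
bar [507.30899933  25.40009     60.        ] cab [-176.55788149    3.14217127   60.        ]
[0.0, -0.0, -94.0] [0.0941, 0.0021, 0.0041]
[0.0, -0.0, -94.0] [0.0941, 0.0021, 0.0641]
[-0.0, -0.0, 86.0] [0.0941, 0.0021, 0.0041]
[-0.0, -0.0, 86.0] [0.0941, 0.0021, 0.0641]
```

Request:
carry_out --pt "0 0 0 0 0 -0.04 0.032" --pt "0 0 86 0.094 0.002 -0.03 0.032" --pt "0 0 86 0.094 0.002 -0.03 0.032" --pt "0 0 86 0.094 0.002 -0.03 0.032" --pt "0 0 86 0.094 0.002 -0.03 0.032" --pt "0 0 86 0.094 0.002 -0.03 0.032" --pt "0 0 86 0.094 0.002 -0.03 0.032" --pt "0 0 86 0.094 0.002 -0.03 0.032"

```text
clock: 5.6
position: [507.9, 25.2, 309.4]
tool_rot: [1.637, 2.681, 0.0]
ft_force: [-0.5, -0.3, -0.2]
grip_width: 32.0
grip_force: 0.0
```

Run:
```python
from h import *
st()
ty=0.03
bar=R.from_euler('z',ty).apply([-20,0,60])+[527.3,26,0]
o=ori(yaw=ty-np.pi/2)
row(tcp(bar+[0,0,40],o,155),o); row(tcp(bar,o,155),o)
for cm in('side','top'): print([np.round(d['at'],1) for d in [manip.capture(cm) is None or {'at':0}][:0]],see(cm,'tray_bar'),see(cm,'jar_mid'),see(cm,'door_lip'))
print(proj('side',bar),proj('top',bar), proj('side',w([-116,0,22])),proj('top',w([-116,0,22])))
```

```text
t 5.6 tcp [507.9  25.2 309.4] tip cab [-175.9    3.   136.4] F [-0.5 -0.3 -0.2] w 32.0 q [-0.09  0.34 -0.36  0.88 -0.    1.  ]
[0.0, 0.0, 25.5] [0.0004, -0.0005, 0.0544]
[0.0, 0.0, 25.5] [0.0004, -0.0005, 0.0944]
[] (array([219.7, 270.9]), 0.81) (array([226.9, 301.9]), 0.88) (array([227.5, 246.7]), 0.86)
[] (None, 0) (array([189.2, 326.5]), 0.55) (array([196.8, 248.2]), 0.72)
[[216.75205196 272.81622956]] [[213.92220667 246.56643285]] [[223.27428856 250.47222021]] [[197.01987463 248.45143334]]
```

Request:
carry_out --pt "0 0 25.5 0 0 0 0.032" --pt "0 0 25.5 0 0 0 0.032" --pt "0 0 25.5 0 0 0 0.032" --pt "0 0 25.5 0 0 0.03 0.032" --pt "0 0 25.5 0 0 0.056 0.032" --pt "0 0 25.5 0 0 0.056 0.032"

```text
clock: 6.6
position: [506.3, 25.4, 250.7]
tool_rot: [-2.178, -2.259, 0.005]
ft_force: [0.1, -0.7, 1.1]
grip_width: 32.0
grip_force: 0.0
```

Run:
```python
from h import *
import cv2
st()
a=manip.capture('side')[140:260,190:350]
cv2.imwrite('pics/f.png',cv2.resize(a,None,fx=5,fy=5,interpolation=2)[:,:,::-1])
s=manip.state();print((proj('side',s['position']-[0,0,173])[0]-[140,190])*5)
```

```text
t 6.6 tcp [506.3  25.4 250.7] tip cab [-178.5    3.1   77.7] F [ 0.1 -0.7  1.1] w 32.0 q [-0.09  0.4  -0.43  0.74 -0.    1.44]
[358.24126289 416.30848553]
```

View pics/f.png

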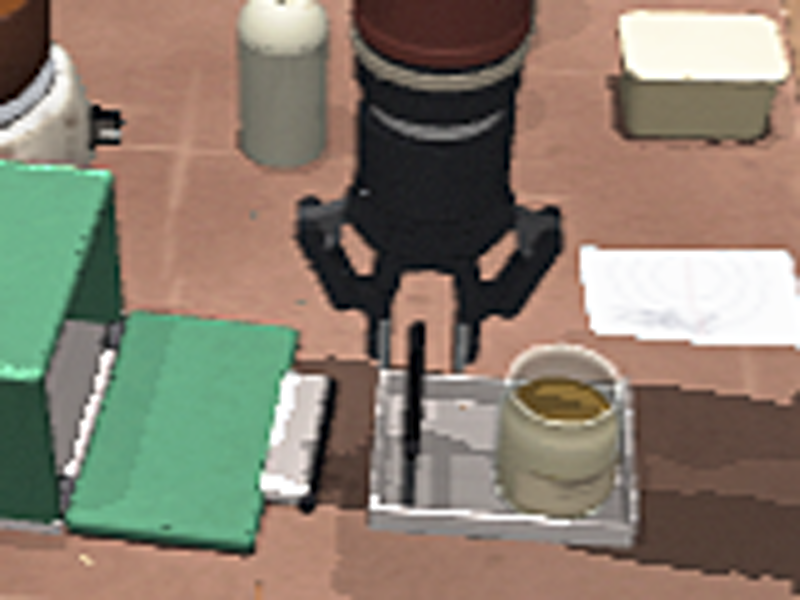

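Door is flat; the fingers straddle the bar (bar ~415,400). Descend and close.

Request:
carry_out --pt "0 0 0 0 0 0.02 0.032" --pt "0 0 0 0 0 0.035 0.032" --pt "0 0 0 0 0 0.035 0.032" --pt "0 0 0 0 0 0.035 0.005" --pt "0 0 0 0 0 0.035 0.005" --pt "0 0 0 0 0 0.035 0.005" --pt "0 0 0 0 0 0.035 0.005" --grip_force 40

```text
clock: 7.35
position: [508.4, 25.2, 219.7]
tool_rot: [2.181, 2.259, 0.002]
ft_force: [-1.4, 0.1, 8.4]
grip_width: 8.3
grip_force: 39.2
```

Run:
```python
from h import *
st()
o=ori(yaw=CY-np.pi/2)
for b in([-176,2,84],[-145,0,84],[-118,0,86],[-116,0,76]): row(tcp(w(b),o,155),o)
```

```text
t 7.35 tcp [508.4  25.2 219.7] tip cab [-175.1    3.    46.7] F [-1.4  0.1  8.4] w 8.3 q [-0.09  0.45 -0.47  0.66  0.    1.44]
[0.1, 0.0, 4.3] [-0.001, -0.0005, -0.0193]
[0.1, 0.0, 4.3] [-0.0053, 0.0302, -0.0193]
[0.1, 0.0, 4.3] [-0.0074, 0.0572, -0.0212]
[0.1, 0.0, 4.3] [-0.0075, 0.0591, -0.0112]
```

Request:
carry_out --pt "0 0 0 0 0 0 0.0" --pt "0 0 0 0 0 -0.006 0.0" --pt "0 0 0 0 0 -0.012 0.0" --pt "0 0 0 0 0 -0.018 0.0" --pt "0 0 0 0 0 -0.022 0.0" --pt "0 0 0 0 0 -0.022 0.0" --grip_force 60

```text
clock: 7.95
position: [508.0, 25.3, 240.9]
tool_rot: [2.181, 2.26, 0.001]
ft_force: [-0.0, 0.1, -4.8]
grip_width: 7.5
grip_force: 58.4
```

Run:
```python
from h import *
st()
import cv2
a=manip.capture('side')[140:260,190:350]
cv2.imwrite('pics/g.png',cv2.resize(a,None,fx=5,fy=5,interpolation=2)[:,:,::-1])
```

```text
t 7.95 tcp [508.   25.3 240.9] tip cab [-175.7    3.    67.9] F [-0.   0.1 -4.8] w 7.5 q [-0.09  0.42 -0.44  0.71 -0.    1.44]
```

View pics/g.png

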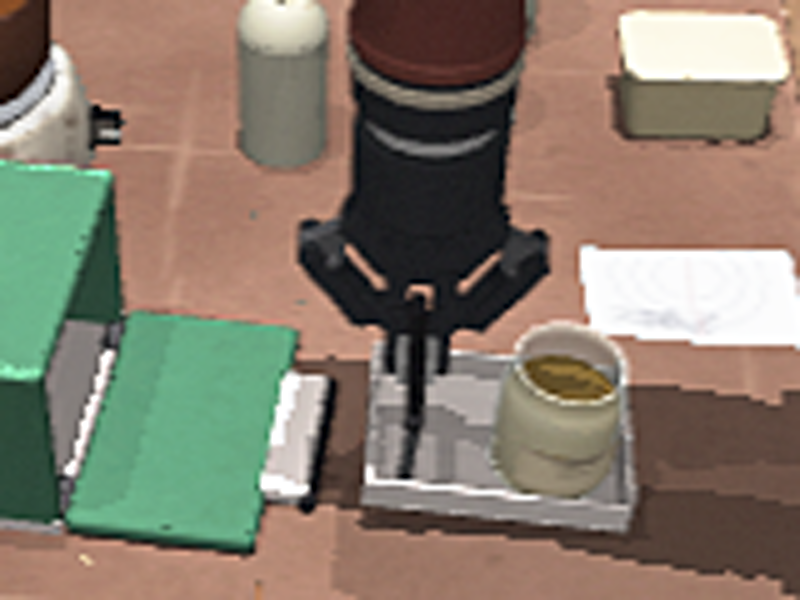

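Front end is raised ~20 mm, jar steady. Drag forward over the door while squaring yaw.

Request:
carry_out --pt "0 0 0.5 0 0.002 -0.002 0.0" --pt "0 0 1.2 -0.001 0.008 -0.003 0.0" --pt "0 0 2 -0.002 0.016 -0.003 0.0" --pt "0 0 2.8 -0.004 0.025 -0.003 0.0" --pt "0 0 3.5 -0.005 0.034 -0.003 0.0" --pt "0 0 4.3 -0.006 0.044 -0.003 0.0" --pt "0 0 4.3 -0.007 0.053 -0.003 0.0" --pt "0 0 4.3 -0.008 0.06 -0.003 0.0"

```text
clock: 8.8
position: [568.9, 19.3, 243.1]
tool_rot: [2.265, 2.177, 0.0]
ft_force: [-0.1, 0.2, -4.4]
grip_width: 7.9
grip_force: 58.4
```

Request:
carry_out --pt "0 0 0 0 0.002 0 0.0" --pt "0 0 0 0 0.004 0 0.0" --pt "0 0 0 0 0.004 0 0.0" --pt "0 0 0 0 0.004 0.004 0.0" --pt "0 0 0 0 0.004 0.006 0.0"

```text
clock: 9.3
position: [571.6, 19.3, 236.9]
tool_rot: [-2.265, -2.177, 0.001]
ft_force: [-0.5, -1.6, 0.7]
grip_width: 8.0
grip_force: 58.9
```

Run:
```python
from h import *
st()
for cm in('side','top'):
    manip.capture(cm)
    for t in('tray_front','tray_back','jar_mid','door_lip','tray_bar'):
        a,s=see(cm,t); z={'tray_front':18,'tray_back':14,'jar_mid':50,'door_lip':22,'tray_bar':78}[t]
        print(cm,t,s, a is not None and c(atz(cm,a,z)).round(0))
```

```text
t 9.3 tcp [571.6  19.3 236.9] tip cab [-112.1   -0.4   63.9] F [-0.5 -1.6  0.7] w 8.0 q [-0.09  0.52 -0.27  0.78 -0.    1.52]
side tray_front 0.72 [-84.   2.  18.]
side tray_back 0.89 [-230.  -15.   14.]
side jar_mid 0.75 [-196.    8.   50.]
side door_lip 0.71 [-115.   16.   22.]
side tray_bar 0.6 [-117.    9.   78.]
top tray_front 0 False
top tray_back 0.51 [ -65. -264.   14.]
top jar_mid 0 False
top door_lip 0.62 [ -1. 335.  22.]
top tray_bar 0 False
```

Front rests on the door (x ≈ -92). Release, rise and move behind.

Request:
carry_out --pt "0 0 0 0 0 0 0.03" --pt "0 0 0 0 0 0 0.03" --pt "0 0 0 0 0 0 0.03" --pt "0 0 0 0 0 -0.015 0.03" --pt "0 0 0 0 0 -0.05 0.03" --pt "0 0 0 0 0 -0.09 0.03" --pt "0 0 0 0 0 -0.12 0.03" --pt "0 0 0 0 0 -0.12 0.03"

```text
clock: 10.7
position: [573.4, 19.1, 361.9]
tool_rot: [2.261, 2.173, 0.008]
ft_force: [0.6, -0.3, -0.4]
grip_width: 29.8
grip_force: 0.0
```

Run:
```python
from h import *
st()
o=ori(yaw=CY,tilt=.698)
row(tcp(w([-275,0,140]),o),o)
o=ori(yaw=CY,tilt=0)
row(tcp(w([-275,0,184]),o),o)
```

```text
t 10.7 tcp [573.4  19.1 361.9] tip cab [-108.9   -0.5  188.9] F [ 0.6 -0.3 -0.4] w 29.8 q [-0.09  0.4  -0.1   1.06  0.    1.52]
[-31.0, -30.9, -86.1] [0.0006, -0.2766, 0.0872]
[0.3, 0.4, -90.0] [0.0005, -0.1648, 0.0036]
```

Request:
carry_out --pt "-31 -31 -86 0 -0.277 0.02 0.05" --pt "-31 -31 -86 0 -0.277 0.02 0.05" --pt "-31 -31 -86 0 -0.277 0.02 0.05" --pt "-31 -31 -86 0 -0.277 0.02 0.05" --pt "-31 -31 -86 0 -0.277 0.02 0.05" --pt "-31 -31 -86 0 -0.277 0.02 0.05" --pt "-31 -31 -86 0 -0.277 0.02 0.05" --pt "-31 -31 -86 0 -0.277 0.02 0.05"

```text
clock: 11.5
position: [294.3, 30.5, 337.1]
tool_rot: [0.66, 2.535, -0.014]
ft_force: [0.4, 0.3, -0.3]
grip_width: 50.2
grip_force: 0.0
```

Run:
```python
from h import *
st()
o=ori(yaw=CY,tilt=.698)
row(tcp(w([-275,0,140]),o),o)
row(tcp(w([-275,0,100]),o),o)
```

```text
t 11.5 tcp [294.3  30.5 337.1] tip cab [-305.7  -20.4  187.2] F [ 0.4  0.3 -0.3] w 50.2 q [-0.1  -0.35 -1.06  0.35 -0.09  0.39]
[-8.9, -9.1, -24.4] [0.0288, -0.0057, 0.0576]
[-8.9, -9.1, -24.4] [0.0482, -0.0104, 0.0923]
```

Request:
carry_out --pt "-9 -9 -24.4 0.029 -0.006 0.058 0.05" --pt "-9 -9 -24.4 0.029 -0.006 0.058 0.05" --pt "-9 -9 -24.4 0.029 -0.006 0.058 0.05" --pt "-9 -9 -24.4 0.029 -0.006 0.058 0.05" --pt "-9 -9 -24.4 0.048 -0.01 0.092 0.05" --pt "-9 -9 -24.4 0.048 -0.01 0.092 0.05" --pt "-9 -9 -24.4 0.048 -0.01 0.092 0.05"

```text
clock: 12.2
position: [318.4, 33.2, 254.6]
tool_rot: [0.058, 2.481, -0.015]
ft_force: [-0.1, 1.0, 0.2]
grip_width: 50.1
grip_force: 0.0
```

Run:
```python
from h import *
st()
o=ori(yaw=CY,tilt=.698)
row(tcp(w([-275,0,55]),o),o)
row(tcp(w([-275,0,17]),o),o)
manip.capture('side')
for t,z in(('tray_front',18),('tray_back',14),('tray_bar',75),('jar_mid',45)):
    a,s=see('side',t); print(t,s,a is not None and c(atz('side',a,z)).round(0))
manip.capture('top')
for t,z in(('tray_front',18),('tray_back',14),('tray_bar',75),('jar_mid',45)):
    a,s=see('top',t); print(t,s,a is not None and c(atz('top',a,z)).round(0))
```

```text
t 12.2 tcp [318.4  33.2 254.6] tip cab [-259.5    3.3  118. ] F [-0.1  1.   0.2] w 50.1 q [-0.16 -0.1  -1.3  -0.28  0.07 -0.09]
[-0.0, -2.2, -0.4] [0.0573, -0.0038, 0.0404]
[-0.0, -2.2, -0.4] [0.0806, -0.0039, 0.0704]
tray_front 0.59 [-83.  13.  18.]
tray_back 0.74 [-219.   -2.   14.]
tray_bar 0.67 [-111.    1.   75.]
jar_mid 0.87 [-187.   15.   45.]
tray_front 0.71 [-85.  11.  18.]
tray_back 0.76 [-230.   10.   14.]
tray_bar 0.64 [-114.    9.   75.]
jar_mid 0.69 [-175.    8.   45.]
```

```bash
cat > k.py <<'E'
import numpy as np
from scipy.optimize import least_squares
D=[(224.5,474.6,404.7,.291,-.153,1.127),(502.3,205,387.3,.33,-.14,1.10),(697,15.8,339.7,.67,.28,1.19),(658.8,17.2,306.1,.61,.08,1.05),(601.2,19.5,279.1,.53,-.13,.91),(507.9,25.2,309.4,.34,-.36,.88),(506.3,25.4,250.7,.40,-.43,.74),(508.4,25.2,219.7,.45,-.47,.66),(571.6,19.3,236.9,.52,-.27,.78),(573.4,19.1,361.9,.40,-.10,1.06),(318.4,33.2,254.6,-.10,-1.30,-.28),(294.3,30.5,337.1,-.35,-1.06,.35)]
D=np.array(D);W=np.ones(12);W[-1]=.3;r=np.sqrt(D[:,0]**2+D[:,1]**2-71.5**2);z=D[:,2]
def fk(p,q2,q3,q4):
    a0,z0,L1,p1,L2,p2,Lw=p;a=q2-q3;t=a+q4
    return a0+L1*np.sin(q2+p1)+L2*np.cos(a+p2)+Lw*np.cos(t), z0+L1*np.cos(q2+p1)-L2*np.sin(a+p2)-Lw*np.sin(t)
f=lambda p:np.r_[(fk(p,*D.T[3:])[0]-r)*W,(fk(p,*D.T[3:])[1]-z)*W]
s=least_squares(f,[0,200,350,.1,300,0,100],x_scale=[100,100,100,.1,100,.1,100]);P=s.x
def ik(r,z,t):
    g=lambda q:np.r_[np.array(fk(P,q[0],q[1],t-q[0]+q[1]))-[r,z]]
    best=least_squares(g,[.3,-.5],bounds=([-.91,-1.3],[1.74,1.37]));q=best.x
    return q.round(2),round(t-q[0]+q[1],2),np.abs(best.fun).max().round(1)
if __name__=='__main__':
    print(P.round(2),np.abs(s.fun).max(),s.fun[[10,11]])
    for tilt in(0,10,20,30,40):
        for px,pz in((-270,120),(-270,60),(-245,15),(-230,15),(-150,28),(-20,28)):
            th=np.radians(tilt);x=683.6+px-170*np.sin(th);print(tilt,px,pz,ik(np.sqrt(x*x+30**2-71.5**2),pz+170*np.cos(th),np.pi/2-th))
E
python3 k.py
```

```text
[ 6.4400e+00  3.0187e+02  5.0703e+02 -0.0000e+00  3.8790e+02 -1.5000e-01
  2.7217e+02] 3.5743391503753514 [-0.05458315  1.60193265]
0 -270 120 (array([ 0.19, -0.62]), np.float64(0.76), np.float64(0.0))
0 -270 60 (array([ 0.29, -0.7 ]), np.float64(0.59), np.float64(0.0))
0 -245 15 (array([ 0.4 , -0.68]), np.float64(0.48), np.float64(0.0))
0 -230 15 (array([ 0.42, -0.64]), np.float64(0.5), np.float64(0.0))
0 -150 28 (array([ 0.52, -0.42]), np.float64(0.64), np.float64(0.0))
0 -20 28 (array([ 0.72, -0.02]), np.float64(0.83), np.float64(0.0))
10 -270 120 (array([ 0.06, -0.8 ]), np.float64(0.54), np.float64(0.0))
10 -270 60 (array([ 0.18, -0.88]), np.float64(0.34), np.float64(0.0))
10 -245 15 (array([ 0.31, -0.88]), np.float64(0.2), np.float64(0.0))
10 -230 15 (array([ 0.33, -0.84]), np.float64(0.22), np.float64(0.0))
10 -150 28 (array([ 0.42, -0.63]), np.float64(0.35), np.float64(0.0))
10 -20 28 (array([ 0.6 , -0.27]), np.float64(0.52), np.float64(0.0))
20 -270 120 (array([-0.05, -0.98]), np.float64(0.29), np.float64(0.0))
20 -270 60 (array([ 0.1 , -1.08]), np.float64(0.05), np.float64(0
[... 438 characters left out ...]
array([ 0.32, -1.28]), np.float64(-0.56), np.float64(0.0))
30 -230 15 (array([ 0.33, -1.24]), np.float64(-0.53), np.float64(0.0))
30 -150 28 (array([ 0.36, -1.03]), np.float64(-0.34), np.float64(0.0))
30 -20 28 (array([ 0.5 , -0.71]), np.float64(-0.16), np.float64(0.0))
40 -270 120 (array([-0.16, -1.3 ]), np.float64(-0.27), np.float64(19.4))
40 -270 60 (array([ 0.08, -1.3 ]), np.float64(-0.51), np.float64(52.3))
40 -245 15 (array([ 0.42, -1.3 ]), np.float64(-0.85), np.float64(64.3))
40 -230 15 (array([ 0.45, -1.3 ]), np.float64(-0.88), np.float64(51.4))
40 -150 28 (array([ 0.47, -1.23]), np.float64(-0.83), np.float64(0.0))
40 -20 28 (array([ 0.54, -0.89]), np.float64(-0.56), np.float64(0.0))
```

Run:
```python
from h import *
o=ori(yaw=CY,tilt=np.radians(25))
for p in([-285,0,115],[-275,0,60],[-265,0,8],[-245,0,8]): row(tcp(w(p),o),o)
```

```text
[-0.0, 13.1, -0.4] [-0.0152, -0.0032, -0.0085]
[-0.0, 13.1, -0.4] [0.0109, -0.0033, 0.041]
[-0.0, 13.1, -0.4] [0.0351, -0.0034, 0.0881]
[-0.0, 13.1, -0.4] [0.0193, -0.0033, 0.1004]
```

Request:
carry_out --pt "0 13.1 -0.4 -0.015 -0.003 -0.008 0.05" --pt "0 13.1 -0.4 -0.015 -0.003 -0.008 0.05" --pt "0 13.1 -0.4 -0.015 -0.003 -0.008 0.05" --pt "0 13.1 -0.4 -0.015 -0.003 -0.008 0.05"

```text
clock: 13.1
position: [327.0, 29.6, 271.3]
tool_rot: [0.054, 2.7, -0.013]
ft_force: [0.0, 0.6, -0.3]
grip_width: 50.4
grip_force: 0.0
```

Run:
```python
from h import *
st()
o=ori(yaw=CY,tilt=np.radians(25))
for p in([-275,0,60],[-265,0,8],[-250,0,8]): row(tcp(w(p),o),o)
```

```text
t 13.1 tcp [327.   29.6 271.3] tip cab [-283.    -0.   114.9] F [ 0.   0.6 -0.3] w 50.4 q [-0.16 -0.12 -1.1   0.14  0.05 -0.11]
[-0.0, 0.3, 0.0] [0.0154, -0.0001, 0.0531]
[-0.0, 0.3, 0.0] [0.0285, -0.0, 0.1043]
[-0.0, 0.3, 0.0] [0.015, -0.0, 0.1108]
```

Commanded and measured agree. Lower behind the tray.

Request:
carry_out --pt "0 0.3 0 0.015 0 0.053 0.05" --pt "0 0.3 0 0.015 0 0.053 0.05" --pt "0 0.3 0 0.0285 0 0.09 0.05" --pt "0 0.3 0 0.0285 0 0.104 0.05" --pt "0 0.3 0 0.0285 0 0.104 0.05" --pt "0 0.3 0 0.022 0 0.107 0.05" --pt "0 0.3 0 0.015 0 0.111 0.05" --pt "0 0.3 0 0.015 0 0.111 0.05"

```text
clock: 13.9
position: [361.2, 28.1, 165.5]
tool_rot: [0.054, 2.706, -0.013]
ft_force: [0.4, -0.7, 0.4]
grip_width: 50.1
grip_force: 0.0
```

Run:
```python
from h import *
st()
import cv2
a=manip.capture('side')[140:260,190:350]
cv2.imwrite('pics/i.png',cv2.resize(a,None,fx=5,fy=5,interpolation=2)[:,:,::-1])
o=ori(yaw=CY,tilt=np.radians(25))
for p in([-250,0,8],[-200,0,8],[-150,0,8]): row(tcp(w(p),o),o)
```

```text
t 13.9 tcp [361.2  28.1 165.5] tip cab [-2.498e+02 -1.000e-01  8.600e+00] F [ 0.4 -0.7  0.4] w 50.1 q [-0.14  0.28 -1.19 -0.33  0.04 -0.09]
[-0.0, -0.2, 0.0] [-0.0002, -0.0, 0.0005]
[-0.0, -0.2, 0.0] [-0.0456, -0.0, 0.0215]
[-0.0, -0.2, 0.0] [-0.0909, -0.0, 0.0425]
```

View pics/i.png

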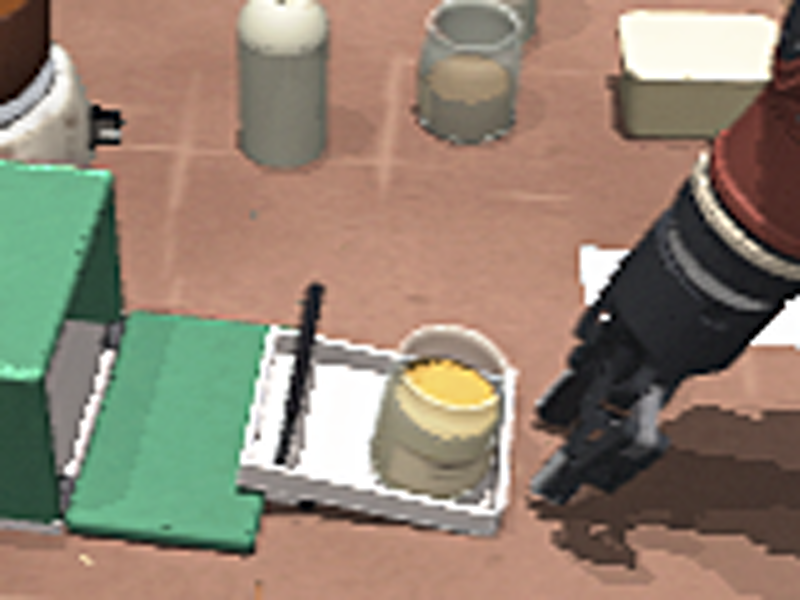

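Fingers square behind the back wall (~510,450), jar steady, tray centred on door. Push.

Request:
carry_out --pt "0 0 0 -0.006 0 0.003 0.05" --pt "0 0 0 -0.011 0 0.005 0.05" --pt "0 0 0 -0.016 0 0.0075 0.05" --pt "0 0 0 -0.021 0 0.01 0.05" --pt "0 0 0 -0.026 0 0.012 0.05" --pt "0 0 0 -0.031 0 0.0145 0.05" --pt "0 0 0 -0.036 0 0.017 0.05" --pt "0 0 0 -0.041 0 0.019 0.05"

```text
clock: 14.75
position: [404.5, 26.5, 163.6]
tool_rot: [0.054, 2.712, -0.012]
ft_force: [-3.0, 0.5, -2.2]
grip_width: 50.0
grip_force: 1.6
```

```bash
cat > look.py <<'E'
from h import *
import sys
st()
B=float(sys.argv[1]) if len(sys.argv)>1 else 0
for cm in('side','top'):
    manip.capture(cm)
    for t,z in(('tray_front',14),('tray_back',14+B),('tray_bar',76),('jar_mid',50),('door_lip',22)):
        a,s=see(cm,t); print(cm,t,round(s,2),a is not None and c(atz(cm,a,z)).round(0))
E
python3 look.py
```

```text
t 14.75 tcp [404.5  26.5 163.6] tip cab [-2.073e+02  1.000e-01  6.300e+00] F [-3.   0.5 -2.2] w 50.0 q [-0.13  0.33 -1.08 -0.27  0.04 -0.08]
side tray_front 0.77 [-57.  -6.  14.]
side tray_back 0.62 [-185.    6.   14.]
side tray_bar 0.57 [-83.   1.  76.]
side jar_mid 0.96 [-162.   11.   50.]
side door_lip 0.77 [-118.   17.   22.]
top tray_front 0.9 [-52.   3.  14.]
top tray_back 0.73 [-199.   11.   14.]
top tray_bar 0.7 [-95.   1.  76.]
top jar_mid 0.63 [-159.    3.   50.]
top door_lip 0 False
```

Request:
carry_out --pt "0 0 0 -0.0045 0 0.002 0.05" --pt "0 0 0 -0.009 0 0.004 0.05" --pt "0 0 0 -0.014 0 0.006 0.05" --pt "0 0 0 -0.019 0 0.007 0.05" --pt "0 0 0 -0.025 0 0.008 0.05" --pt "0 0 0 -0.031 0 0.009 0.05" --pt "0 0 0 -0.037 0 0.009 0.05" --pt "0 0 0 -0.043 0 0.009 0.05"

```text
clock: 16.15
position: [447.3, 24.8, 173.6]
tool_rot: [0.054, 2.712, -0.012]
ft_force: [-4.1, 0.1, 2.9]
grip_width: 49.7
grip_force: 2.0
```

```bash
python3 look.py 16
python3 - <<'E'
from h import *
s=manip.state();tip=c(s['position']+173*R.from_rotvec(s['tool_rot']).apply([0,0,1]))
for t,p in((25,[tip[0]+30,0,26]),(33,[-100,0,28]),(40,[-70,0,28])):
    o=ori(yaw=CY,tilt=np.radians(t));row(tcp(w(p),o),o)
E
```

```text
t 16.15 tcp [447.3  24.8 173.6] tip cab [-1.645e+02  1.000e-01  1.630e+01] F [-4.1  0.1  2.9] w 49.7 q [-0.12  0.35 -0.97 -0.17  0.03 -0.07]
side tray_front 0.82 [-16.  -9.  14.]
side tray_back 0.63 [-150.   -2.   30.]
side tray_bar 0.9 [-40.   1.  76.]
side jar_mid 0.89 [-113.   -2.   50.]
side door_lip 0.62 [-111.   14.   22.]
top tray_front 0.91 [-13.   5.  14.]
top tray_back 0.65 [-154.    9.   30.]
top tray_bar 0.66 [-37.   4.  76.]
top jar_mid 0.73 [-113.   10.   50.]
top door_lip 0 False
[-0.0, -0.4, -0.0] [-0.0302, -0.0001, 0.0037]
[-0.0, -8.4, -0.0] [-0.0385, -0.0001, 0.0181]
[-0.0, -15.4, 0.0] [-0.0451, -0.0001, 0.035]
```

Tray is flat on the door, front at x≈-13. Back off slightly, raise, then push on with growing tilt.

Run:
```python
from h import *
for t,p in((25,[-169,0,18]),(25,[-169,0,27]),(29,[-160,0,27]),(33,[-150,0,27]),(37,[-140,0,27]),(40,[-132,0,27]),(40,[-124,0,27]),(40,[-116,0,27])):
    o=ori(yaw=CY,tilt=np.radians(t));row(tcp(w(p),o),o)
```

```text
[-0.0, -0.4, -0.0] [0.0044, -0.0001, -0.0034]
[-0.0, -0.4, -0.0] [0.0006, -0.0001, -0.0116]
[-0.0, -4.4, -0.0] [0.0045, -0.0001, -0.0073]
[-0.0, -8.4, -0.0] [0.0074, -0.0001, -0.0018]
[-0.0, -12.4, 0.0] [0.0102, -0.0001, 0.0045]
[-0.0, -15.4, 0.0] [0.0117, -0.0001, 0.01]
[-0.0, -15.4, 0.0] [0.0044, -0.0001, 0.0134]
[-0.0, -15.4, 0.0] [-0.0028, -0.0001, 0.0167]
```

Request:
carry_out --pt "0 0 0 0.0045 0 -0.0035 0.05" --pt "0 0 0 0.0005 0 -0.0115 0.05" --pt "0 -4.4 0 0.0045 0 -0.0075 0.05" --pt "0 -8.4 0 0.0075 0 -0.002 0.05" --pt "0 -12.4 0 0.01 0 0.0045 0.05" --pt "0 -15.4 0 0.0115 0 0.01 0.05" --pt "0 -15.4 0 0.0045 0 0.0135 0.05" --pt "0 -15.4 0 -0.003 0 0.0165 0.05"

```text
clock: 17.55
position: [455.7, 24.5, 158.9]
tool_rot: [0.049, 2.447, -0.018]
ft_force: [-0.8, -0.3, -1.6]
grip_width: 49.8
grip_force: 0.9
```

```bash
python3 look.py 16
python3 - <<'E'
from h import *
o=ori(yaw=CY,tilt=np.radians(40))
for x in(-116,-60,-40,-20,-8): row(tcp(w([x,0,27]),o),o)
E
```

```text
t 17.55 tcp [455.7  24.5 158.9] tip cab [-117.4    0.2   25.9] F [-0.8 -0.3 -1.6] w 49.8 q [-0.12  0.46 -1.14 -0.72  0.05 -0.07]
side tray_front 0.72 [23.  7. 14.]
side tray_back 0.8 [-110.    2.   30.]
side tray_bar 0 False
side jar_mid 0.57 [-72.  -3.  50.]
side door_lip 0.95 [-114.   14.   22.]
top tray_front 0.91 [34.  1. 14.]
top tray_back 0.86 [-109.   -6.   30.]
top tray_bar 0 False
top jar_mid 0.53 [-63.   5.  50.]
top door_lip 0.59 [-110.    3.   22.]
[-0.0, 0.0, 0.0] [0.0003, -0.0001, 0.0002]
[-0.0, 0.0, 0.0] [-0.0426, -0.0001, 0.0363]
[-0.0, 0.0, 0.0] [-0.0579, -0.0001, 0.0491]
[-0.0, 0.0, 0.0] [-0.0732, -0.0001, 0.062]
[-0.0, 0.0, 0.0] [-0.0824, -0.0001, 0.0697]
```

Request:
carry_out --pt "0 0 0 -0.005 0 0.0045 0.05" --pt "0 0 0 -0.0105 0 0.009 0.05" --pt "0 0 0 -0.016 0 0.0135 0.05" --pt "0 0 0 -0.0215 0 0.018 0.05" --pt "0 0 0 -0.027 0 0.0225 0.05" --pt "0 0 0 -0.032 0 0.027 0.05" --pt "0 0 0 -0.0375 0 0.0315 0.05" --pt "0 0 0 -0.0425 0 0.036 0.05"

```text
clock: 18.95
position: [513.0, 22.1, 159.7]
tool_rot: [0.049, 2.442, -0.018]
ft_force: [-3.5, -0.2, 0.9]
grip_width: 50.1
grip_force: 1.7
```

```bash
python3 look.py 16
python3 - <<'E'
from h import *
o=ori(yaw=CY,tilt=np.radians(40))
for x in(-40,-20,-8): row(tcp(w([x,0,26]),o),o)
E
```

```text
t 18.95 tcp [513.   22.1 159.7] tip cab [-59.4   0.   27.3] F [-3.5 -0.2  0.9] w 50.1 q [-0.11  0.5  -0.99 -0.62  0.05 -0.06]
side tray_front 0.25 [ -74. -250.   14.]
side tray_back 0.86 [-52.   3.  30.]
side tray_bar 0 False
side jar_mid 0.55 [-7.  2. 50.]
side door_lip 0.94 [-108.   20.   22.]
top tray_front 0 False
top tray_back 0.52 [-65.  10.  30.]
top tray_bar 0 False
top jar_mid 0.65 [ 5.  6. 50.]
top door_lip 0.67 [-114.   -4.   22.]
[-0.0, 0.0, 0.0] [-0.0149, -0.0001, 0.0139]
[-0.0, 0.0, 0.0] [-0.0302, -0.0001, 0.0267]
[-0.0, 0.0, 0.0] [-0.0394, -0.0001, 0.0344]
```

Run:
```python
from h import *
o=ori(yaw=CY,tilt=np.radians(40))
for x,z in((-54,25.5),(-48,24),(-42,22.5),(-36,21),(-30,20),(-24,20),(-19,20),(-15,20),(-11,20),(-7,20)): row(tcp(w([x,0,z]),o),o)
```

```text
[-0.0, 0.0, 0.0] [-0.0038, -0.0001, 0.0052]
[-0.0, 0.0, 0.0] [-0.0074, -0.0001, 0.0102]
[-0.0, 0.0, 0.0] [-0.0111, -0.0001, 0.0153]
[-0.0, 0.0, 0.0] [-0.0147, -0.0001, 0.0203]
[-0.0, 0.0, 0.0] [-0.0187, -0.0001, 0.0249]
[-0.0, 0.0, 0.0] [-0.0233, -0.0001, 0.0287]
[-0.0, 0.0, 0.0] [-0.0271, -0.0001, 0.032]
[-0.0, 0.0, 0.0] [-0.0301, -0.0001, 0.0345]
[-0.0, 0.0, 0.0] [-0.0332, -0.0001, 0.0371]
[-0.0, 0.0, 0.0] [-0.0363, -0.0001, 0.0397]
```

Request:
carry_out --pt "0 0 0 -0.004 0 0.005 0.05" --pt "0 0 0 -0.0075 0 0.01 0.05" --pt "0 0 0 -0.011 0 0.0155 0.05" --pt "0 0 0 -0.0145 0 0.0205 0.05" --pt "0 0 0 -0.0185 0 0.025 0.05" --pt "0 0 0 -0.0235 0 0.0285 0.05" --pt "0 0 0 -0.027 0 0.032 0.05" --pt "0 0 0 -0.03 0 0.0345 0.05"

```text
clock: 20.35
position: [557.8, 20.3, 152.3]
tool_rot: [0.049, 2.443, -0.018]
ft_force: [-1.9, 0.3, -1.5]
grip_width: 50.1
grip_force: 0.9
```

```bash
python3 look.py 16
python3 - <<'E'
from h import *
o=ori(yaw=CY,tilt=np.radians(40))
for x,z in((-12,20),(-6,20),(0,20)): row(tcp(w([x,0,z]),o),o)
E
```

```text
t 20.35 tcp [557.8  20.3 152.3] tip cab [-14.7   0.   19.8] F [-1.9  0.3 -1.5] w 50.1 q [-0.11  0.55 -0.88 -0.56  0.04 -0.05]
side tray_front 0 False
side tray_back 0.72 [-10.  -3.  30.]
side tray_bar 0 False
side jar_mid 0.68 [39.  4. 50.]
side door_lip 0.92 [-113.    7.   22.]
top tray_front 0 False
top tray_back 0.52 [-18.  15.  30.]
top tray_bar 0 False
top jar_mid 0.56 [36.  5. 50.]
top door_lip 0.58 [-109.   -2.   22.]
[-0.0, 0.0, 0.0] [-0.0024, -0.0001, 0.002]
[-0.0, 0.0, 0.0] [-0.007, -0.0001, 0.0058]
[-0.0, 0.0, 0.0] [-0.0116, -0.0001, 0.0097]
```

Advance 1.5 mm per row, watching for force at the stop.

Request:
carry_out --pt "0 0 0 -0.0015 0 0.0015 0.05" --pt "0 0 0 -0.003 0 0.0025 0.05" --pt "0 0 0 -0.004 0 0.0035 0.05" --pt "0 0 0 -0.005 0 0.0042 0.05" --pt "0 0 0 -0.006 0 0.005 0.05" --pt "0 0 0 -0.0065 0 0.0055 0.05"

```text
clock: 21.55
position: [566.0, 20.0, 152.3]
tool_rot: [0.049, 2.443, -0.018]
ft_force: [-2.4, 0.2, -1.9]
grip_width: 49.9
grip_force: 0.9
```

Request:
carry_out --pt "0 0 0 -0.0007 0 0.0006 0.05" --pt "0 0 0 -0.0014 0 0.0012 0.05" --pt "0 0 0 -0.0021 0 0.0018 0.05" --pt "0 0 0 -0.0028 0 0.0024 0.05"

```text
clock: 21.95
position: [569.7, 19.8, 152.4]
tool_rot: [0.049, 2.442, -0.018]
ft_force: [-2.2, -0.5, -0.8]
grip_width: 50.2
grip_force: 1.2
```

Request:
carry_out --pt "0 0 0 -0.0007 0 0.0006 0.05" --pt "0 0 0 -0.0014 0 0.0012 0.05" --pt "0 0 0 -0.0021 0 0.0018 0.05" --pt "0 0 0 -0.0028 0 0.0024 0.05"

```text
clock: 22.35
position: [572.0, 19.8, 151.9]
tool_rot: [0.049, 2.445, -0.018]
ft_force: [-17.4, 0.2, 10.7]
grip_width: 50.1
grip_force: 8.8
```

Request:
carry_out --pt "0 0 0 -0.0007 0 0.0006 0.05" --pt "0 0 0 -0.0007 0 0.0006 0.05"

```text
clock: 22.55
position: [572.2, 19.9, 151.9]
tool_rot: [0.049, 2.446, -0.018]
ft_force: [-20.0, 0.5, 14.3]
grip_width: 50.3
grip_force: 12.8
```

```bash
python3 look.py 12
python3 - <<'E'
from h import *
import cv2
a=manip.capture('side')[140:260,130:290]
cv2.imwrite('pics/j.png',cv2.resize(a,None,fx=5,fy=5,interpolation=2)[:,:,::-1])
E
```

```text
t 22.55 tcp [572.2  19.9 151.9] tip cab [-0.7  0.2 19. ] F [-20.    0.5  14.3] w 50.3 q [-0.1   0.56 -0.84 -0.53  0.04 -0.05]
side tray_front 0 False
side tray_back 0.53 [ 4. -7. 26.]
side tray_bar 0 False
side jar_mid 0.63 [47.  7. 50.]
side door_lip 0.74 [-115.   23.   22.]
top tray_front 0.49 [-10. 332.  14.]
top tray_back 0.43 [ 1.  5. 26.]
top tray_bar 0 False
top jar_mid 0.68 [-184. -304.   50.]
top door_lip 0.81 [-112.    2.   22.]
```

View pics/j.png

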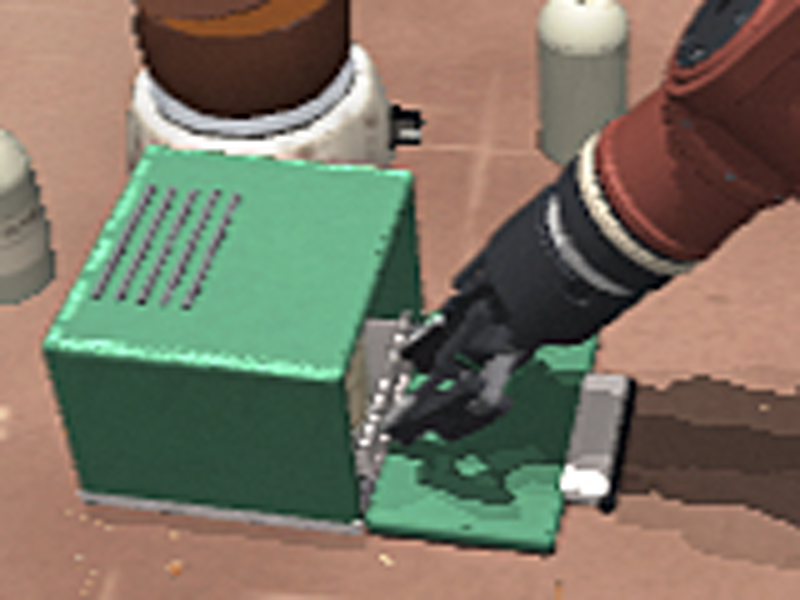

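Tray pressed at the stop at 20 N. Retreat.

Request:
carry_out --pt "0 0 0 0.004 0 -0.003 0.05" --pt "0 0 0 0.012 0 -0.01 0.05" --pt "0 0 0 0.015 0 -0.03 0.05" --pt "0 0 0 0.02 0 -0.07 0.05" --pt "0 0 0 0.02 0 -0.12 0.05" --pt "0 0 0 0.02 0 -0.17 0.05" --pt "0 0 0 0.02 0 -0.2 0.05" --pt "0 0 0 0.02 0 -0.2 0.05"

```text
clock: 24.0
position: [429.2, 25.7, 295.7]
tool_rot: [0.048, 2.437, -0.019]
ft_force: [0.3, -0.2, 0.3]
grip_width: 50.1
grip_force: 0.0
```

```bash
python3 look.py 12
python3 - <<'E'
from h import *
import cv2
a=manip.capture('side')[180:250,190:270]
b=manip.capture('top')[135:205,220:280]
cv2.imwrite('pics/k.png',np.hstack([cv2.resize(a,(480,420),interpolation=2),cv2.resize(b,(300,420)[:2] if 0 else (320,420),interpolation=2)])[:,:,::-1])
# predicted back wall top edge at stop (cab x=2, z=40), ±52
for x in(2,-8):
  for y in(52,-52):
    p=w([x,y,40]);print(x,y,(proj('side',p)[0]-[180,190])*6)
E
```

```text
t 24.0 tcp [429.2  25.7 295.7] tip cab [-142.6    0.2  163.9] F [ 0.3 -0.2  0.3] w 50.1 q [-0.13  0.01 -1.04 -0.19  0.06 -0.07]
side tray_front 0 False
side tray_back 0.74 [  7. -12.  26.]
side tray_bar 0.59 [-19. 376.  76.]
side jar_mid 0.6 [55. 11. 50.]
side door_lip 0.68 [-111.   22.   22.]
top tray_front 0.62 [-114.   -4.   14.]
top tray_back 0.45 [-4.  3. 26.]
top tray_bar 0 False
top jar_mid 0 False
top door_lip 0.7 [-107.   -1.   22.]
2 52 [289.50760073  82.82016189]
2 -52 [128.83215514 133.07229962]
-8 52 [291.88657424 104.94736577]
-8 -52 [130.89900942 153.65089225]
```

View pics/k.png

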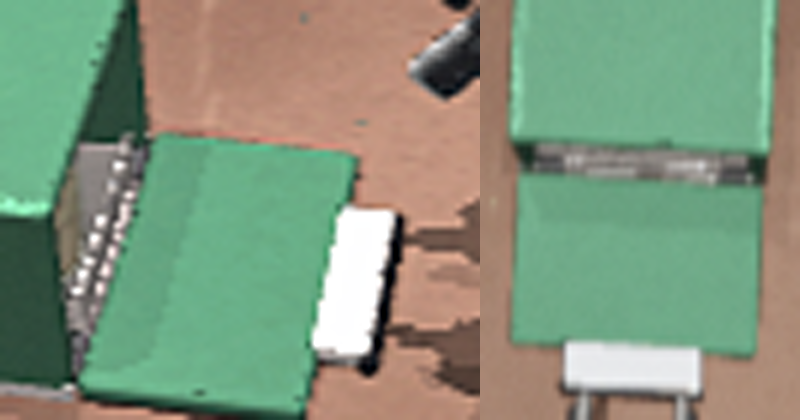

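Robot is clear. The tray's back edge matches the prediction for fully home (83,290 to 133,129), and the door is flat. Handing in.

```bash
python3 -c "
from plant import manip
print(manip.finish_job())"
```

```text
the job is handed in; nothing more can be done
None
```

I handed the job in at about 24 s. The door lay flat and the tray was pushed home at about 20 N, its back edge where it should be with the front at the back wall. The jar was still on the tray when last seen clearly, but its upright stance inside could not be seen directly, and no verdict came back.

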